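Free a seized sanding drum from the spindle sander

ROBOT

A 6-joint arm with a two-finger parallel gripper is mounted at the origin on the work surface. World frame = base frame: x ahead of the robot, y to its left, z up, the work surface at z = 0. Lengths are in mm, angles in rad, forces in N, time in s.
With the tool pointing down it reaches from about 400 to 925 mm from the base axis. Payload 12.5 kg.
Tool frame: the origin (TCP) lies at the very end of the fingers, on their centre line; the grasp point (between the pads) lies 19 mm behind it; z points along the fingers, y is the direction in which the jaws open and shut (so a half turn about z gives the same grasp; the last joint's range is limited). The gripper opens to 95 mm and grips with 3 to 60 N. Pads are 20 mm wide; open, the fingers measure 119 mm over their backs; the gripper's body (75 mm by 180 mm) begins 59 mm behind the grasp point.
Start: joints at [1.202, 0.491, 1.559, -0, 1.092, -0.106], TCP at [162.348, 603.564, 214.661] pointing down, gripper open.
Joint ranges: [-3.1, 3.1], [-0.84, 2.19], [0.05, 2.79], [-1.13, 4.28], [0.06, 2.93], [-2.69, 2.69]. Speed limits (rad/s): [2.22, 2.22, 2.79, 3.14, 3.14, 3.14].

INTERFACE

Orientations are given as [roll, pitch, yaw] about the fixed x, y, z axes, in that order (R = Rz(yaw) Ry(pitch) Rx(roll)).
In Python, from cell import env gives the robot as it stands.
- The arm moves only by the shell command python3 -m pendant 'ROWS'. ROWS is JSON, a list that holds one entry, the list of rows, each a list of 5 numbers: the opening, from 0 (shut) to 1 (fully open), then the shift along the tool's x, y, z in m, then the turn about the tool's z in rad. A call has exactly 8 rows; each row is the pose to reach, as a shift and turn from the pose commanded when the call began, along the tool's axes at that moment; what a row does not reach only later rows make up. A row lasts 1/10 s, in which the tool goes at most 50 mm and 8.59 degrees, less where a joint would pass 70% of its speed; a pose out of reach is approached as far as the arm can. A call with a gripper value outside its range is refused whole. The fingers move at their own pace and stop on an object; the grip force is fixed at half the most. Time passes only in rows, so rows that repeat a pose let the fingers close, or fill a call up. It gives the time, the measured TCP pose, the force and the opening at its end, in the units of the state.
- env.state(): the state, without advancing time (a new reading comes with each control period).
- env.read_camera(name): name is "scene" or "top" or "wrist"; returns a dict with "image" (384x512x3 uint8, blue, green, red), "range_z" (384x512 float32, mm along the optical axis (not along the pixel's ray), 0 where there is no reading), "fx", "fy", "cx", "cy" (pixels), "rvec" (rotation vector, rad) and "tvec" (3), from world to camera coordinates, as OpenCV has them; the wrist camera has in their place "tool_from_camera" (4x4, takes a point from camera to tool coordinates, whose origin is the TCP and whose axes are the flange's). Camera axes: x right, y down, z forward; pixel columns grow to the right and rows downward; lengths in mm; the calibration is good to about 2 mm. A picture is of the moment at which its call begins: read the wrist's pose just before it.
- env.job_done(): hands the job in, once; it reports no verdict.
The state is a dict: "t": time; "joints": joint angles; "qvel": joint speeds; "tau": joint torques, N m; "eef_pos": TCP position; "tcp_rot": TCP orientation; "ft_force": force on the tool from outside, world axes, zero at the start; "moment": the same for the moment, N m; "opening": opening from 0.0 (shut) to 1.0 (fully open).
Only numpy, scipy, OpenCV 4.12 (cv2) and the standard library are available. Lean on these libraries where they do the work, as an engineer would, in place of code of your own. Each camera call takes 0.05 s, during which the arm holds its last target. There are 200 camera calls.

TASK

The worn drum has rusted fast on the spindle of the sander let into the bench, and a straight pull will not shift it: throw the red-knobbed brake lever across until it snaps to its other stop, so the spindle cannot turn, then work the drum loose by twisting it well to and fro while pulling up, and draw it off. Stand it upright on the floor of the red tray next to the other worn drum, set down rather than dropped, and let go. Then snap the brake lever back to where it was, and leave the other drums, the hand nut and the washer where they are.

Things in the scene. Friction and masses are not known exactly. Their poses are not given: they have to be found in the camera images.
- drum_mid (a point): Centre (half-way up, on the axis) of the seized worn sanding drum: upright hollow cylinder, 52 mm diameter, 114 mm high, 0.27 to 0.5 kg, grey-brown abrasive with dark burnt bands round a black rubber core with a 23 mm bore. The sander's vertical spindle passes through it. z is its axis, upwards. Best gripped firmly (60 N or more) about 25 mm below its top, closing line level.
- spindle_tip (a point): Top end of the sander's vertical spindle (16 mm shaft), on its axis, 180 mm above the bench, 10 mm above the top of the drum at home (drum's centre then 67 mm below this point). The drum's foot, on a flange 6 mm above the sander's grey table (320 x 280 mm, top 50 mm above the bench), must rise 124 mm to pass it. Axes turn with the spindle; x is parallel to the drum's x at the start.
- brake (a joint): Angle of the spindle's brake lever, rad. 0: free stop, where it starts, leaning 0.5 rad from upright to the sander's front; about 1.0: braked stop, leaning as far to the sander's back. Upright at 0.5: a spring holds it at either stop and snaps it over once past upright; 6 to 9 N at the knob move it.
- brake_pivot (a point): Middle of the brake lever's hinge, 78 mm above the bench, on a green bracket with stops (55 mm in x, 44 mm in y, top 100 mm above the bench) on the sander's table, 110 mm from the spindle in y. Its x axis is the sander's: level, from the sander's front (robot's side) to its back, turned up to 0.25 rad; the lever swings in the upright plane of this axis.
- brake_knob (a point): Centre of the red ball knob, 32 mm diameter, polished and slippery, on the end of the brake lever (12 mm rod), 85 mm from the pivot: 153 mm above the bench at either stop, 163 mm when upright, 41 mm before or behind the pivot along the sander's x axis.
- used_tray_in (a point): Centre of the inner floor of the fixed red plastic tray for worn drums, left or right of the sander; outside 240 x 150 x 30 mm, walls and floor 5 mm thick (floor 5 mm above the bench). x along its long side, away from the robot; turned up to 0.2 rad. A worn drum stands in its half nearer the robot (-x); a place 55 mm to +x is free. The blue tray opposite holds fresh drums.
- drum: The same seized drum, origin at the centre of its underside. It is rusted to the lowest 22 mm of the spindle: some 60 to 80 N straight up. Twisted with the spindle braked (0.7 N m) it slips, and under 15 to 25 N of pull it then creeps up 2 to 4 mm per radian, either sense, so raise it about 3 mm per radian stroke. After 12 mm of rise it is free. Unbraked, the spindle just turns along.
- worn_drum_mid (a point): Centre of the worn drum standing loose in the red tray, 52 mm diameter, 114 mm high. To be left alone, standing.
- fresh_drum_a_mid (a point): Centre of a fresh red-brown drum standing in the blue tray, same size. To be left alone.
- fresh_drum_b_mid (a point): Centre of the second fresh drum in the blue tray, same size. To be left alone.
- clamp_nut: Black six-lobed hand nut of the sander, 56 mm across, 28 mm high, lying on the front right corner of the sander's table. Left alone.
- clamp_washer: Steel clamp washer, 44 mm diameter, 12 mm high, on the back right corner of the sander's table. Left alone.
Not all that is in view belongs to the job. What is shaped like the drum but green or yellow is not meant.

How it is judged:
By the outcome, as a careful person would: the job done as asked, in the order asked, and still so for the second after the job is handed in, with the robot touching nothing.
It also fails if it takes over 72 s, if anything falls off the work surface, if the arm or the gripper's body presses on something with over 40 N, if the wrist force passes 120 N, or if a joint passes its speed limit or range.

## Working session

There is one attempt and no reset: what is moved stays moved. The work goes in short steps, Python scripts to look and compute and a shell command to move; the robot and the scene stay as the last step left them, time stands still between calls to the robot, and variables do not carry over. Pictures are saved under pics/ and viewed, about 8 in all and at most 12, crops included, and the job is handed in when it is done.

```bash
mkdir -p pics; ls
cat > h.py <<'E'
import numpy as np, cv2
from cell import env
def cam(n):
    return env.read_camera(n)
def world(c,st=None):
    z=c["range_z"].astype(float);v,u=np.mgrid[:z.shape[0],:z.shape[1]]
    P=np.dstack([(u-c["cx"])/c["fx"]*z,(v-c["cy"])/c["fy"]*z,z])
    if "rvec" in c:
        R=cv2.Rodrigues(np.array(c["rvec"],float))[0];P=(P-np.array(c["tvec"]).ravel())@R
    else:
        T=np.array(c["tool_from_camera"]);P=P@T[:3,:3].T+T[:3,3]
        from scipy.spatial.transform import Rotation as Ro
        P=P@Ro.from_euler("xyz",st["tcp_rot"]).as_matrix().T+np.array(st["eef_pos"])
    P[z<=0]=np.nan
    return P
E
python3 - <<'E'
from h import *
s=env.state();print(s)
a=cam("scene");b=cam("top")
np.save("top.npy",world(b));np.save("scene.npy",world(a))
cv2.imwrite("topimg.png",b["image"]);cv2.imwrite("sceneimg.png",a["image"])
cv2.imwrite("pics/1.png",np.vstack([a["image"],b["image"]])[:, :] if 0 else cv2.resize(np.hstack([a["image"],b["image"]]),(800,300)))
cv2.imwrite("pics/2.png",cv2.resize(b["image"],(800,600)))
E
```

```text
pics
{'t': 0.0, 'joints': array([ 1.20240027e+00,  4.91551106e-01,  1.55948127e+00,  6.47359788e-06,
        1.09166431e+00, -1.05588373e-01]), 'qvel': array([-7.96932784e-05,  5.59564394e-04,  7.06969070e-04, -1.64374933e-03,
       -1.14212073e-03, -1.34153564e-03]), 'tau': array([ 3.46296665e-04, -6.12640214e+01, -2.58182949e+01,  6.93105720e-02,
        4.83004865e-02, -1.08614649e-04]), 'eef_pos': array([162.24944776, 603.31370948, 214.05603483]), 'tcp_rot': array([-3.14049537e+00, -1.22066301e-04,  2.87878192e+00]), 'ft_force': array([-0.34539854, -0.6484057 ,  0.33491531]), 'moment': array([ 0.02189917, -0.06073528,  0.00873857]), 'opening': 0.9979233715021713}
```

View pics/1.png

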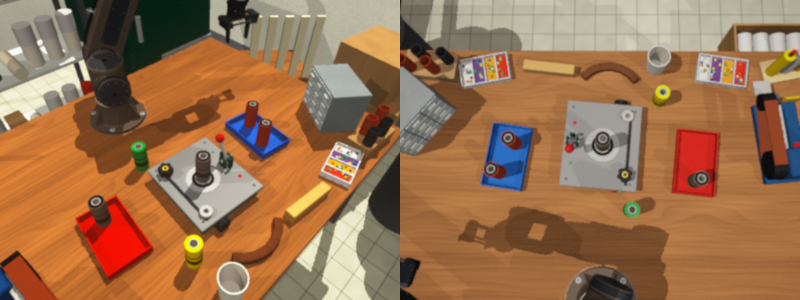

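View pics/2.png

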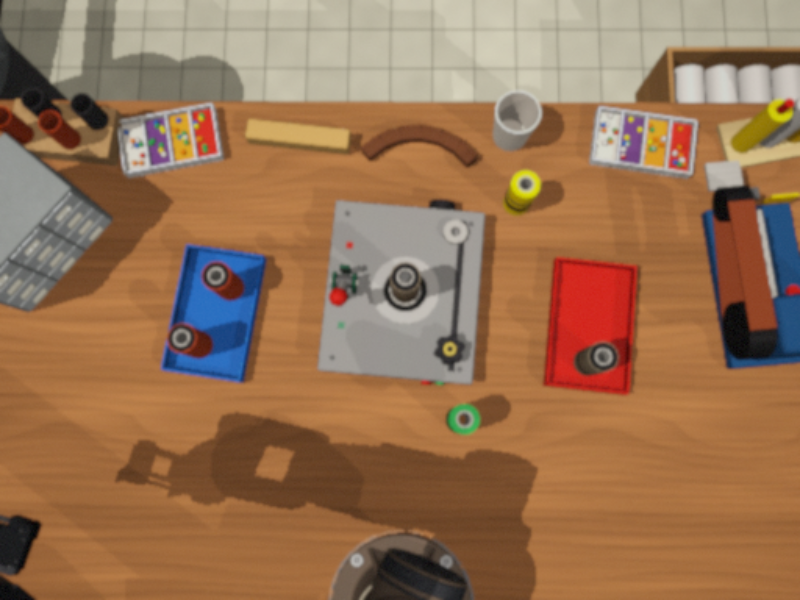

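Top view, 800x600 pixels:
- **Seized drum:** grey-brown, at (405,280) on the grey sander, with the spindle through it.
- **Brake:** red knob at (338,296) on the green bracket at (346,280).
- **Red tray:** at (592,325), with the loose worn drum at (600,357).
- **Blue tray:** fresh drums at (216,277) and (183,340).
- **Decoys:** the green (464,418) and yellow (523,185) cylinders.

The one on the spindle fits the description. Next I measure.

```bash
cat > m.py <<'E'
from h import *
P=np.load("top.npy");S=np.load("scene.npy");I=cv2.imread("topimg.png");J=cv2.imread("sceneimg.png")
def circ(p):
    A=np.c_[2*p[:,:2],np.ones(len(p))];s=np.linalg.lstsq(A,(p[:,:2]**2).sum(1),rcond=None)[0];return s[:2],np.sqrt(s[2]+s[0]**2+s[1]**2)
A=np.vstack([P.reshape(-1,3),S.reshape(-1,3)]);C=np.vstack([I.reshape(-1,3),J.reshape(-1,3)]).astype(int)
ok=~np.isnan(A[:,0]);src=np.r_[np.zeros(P[...,0].size),np.ones(S[...,0].size)][ok];A=A[ok];C=C[ok]
def px(u,v): return P[int(v*.64),int(u*.64)]
for n,u,v in [("drum",405,280),("worn",600,352),("tray",592,300),("knob",338,296),("fa",216,274),("fb",183,338)]: print(n,px(u,v).round(1))
def near(c,r,z0,z1): return (np.hypot(A[:,0]-c[0],A[:,1]-c[1])<r)&(A[:,2]>z0)&(A[:,2]<z1)
d=px(405,280)
for n,c,z0,z1 in [("drum",px(405,278),75,166),("drumtop",px(405,278),166,176),("tip",px(405,278),177,200),("worn",px(600,352),45,114),("worntop",px(600,352),115,130)]:
    for s in (0,1):
        p=A[near(c,45,z0,z1)&(src==s)]
        if len(p)>10: print(n,s,len(p),circ(p),p.mean(0).round(1),p[:,2].max().round(1))
hsv=cv2.cvtColor(C.astype(np.uint8)[None],cv2.COLOR_BGR2HSV)[0].astype(int)
red=((hsv[:,0]<8)|(hsv[:,0]>172))&(hsv[:,1]>150)
for s in (0,1):
    m=red&near(px(338,296),60,125,185)&(src==s);p=A[m]
    if len(p)>8:
        f=np.linalg.lstsq(np.c_[2*p,np.ones(len(p))],(p**2).sum(1),rcond=None)[0];print("knob",s,len(p),p.mean(0).round(1),f[:3].round(1),"top",p[:,2].max())
    m=red&near(px(592,325),170,-5,40)&(src==s);p=A[m];r=cv2.minAreaRect(p[:,:2].astype(np.float32));print("tray",s,len(p),r)
    m=(A[:,2]>43)&(A[:,2]<57)&near(d,250,43,57)&(src==s)&(hsv[:,1]<50);r=cv2.minAreaRect(A[m][:,:2].astype(np.float32));print("table",s,r,np.median(A[m][:,2]))
E
python3 m.py
python3 - <<'E'
import cv2
I=cv2.imread("sceneimg.png")
cv2.imwrite("pics/3.png",cv2.resize(I[150:310,160:380],None,fx=3.5,fy=3.5,interpolation=cv2.INTER_CUBIC))
E
```

```text
drum [553.3  -4.4 169.9]
worn [ 444.6 -346.1   88.2]
tray [ 550.  -354.2    5.7]
knob [525.5 107.  171.9]
fa [579.1 335.3  83.6]
fb [464.2 391.6  70.6]
drum 0 128 (array([551.9064807 ,  -3.60078212]), np.float64(19.237289359592705)) [543.6  -3.1 127.6] 165.4
drum 1 447 (array([560.21935751,  -4.24638152]), np.float64(23.270463069933346)) [571.8 -15.8 123.7] 166.0
drumtop 0 245 (array([559.51545759,  -3.70701166]), np.float64(19.725452825646606)) [559.   -4.  171.1] 176.0
drumtop 1 201 (array([558.60686354,  -2.68017274]), np.float64(19.34733446258274)) [560.4  -4.6 168.5] 175.1
tip 0 30 (array([554.21089241,  -9.17694231]), np.float64(10.45593665465735)) [558.9  -4.4 181. ] 185.1
tip 1 23 (array([559.55682611,  -3.37902944]), np.float64(5.687265800887526)) [559.6  -3.6 178.8] 181.2
worn 0 171 (array([ 432.2709532 , -333.73935299]), np.float64(19.681678490084398)) [ 431.  -330.3   80.6] 113.8
worn 1 422 (array([ 439.48885557, -340.71745443]), np.float64(20.664534185624948)) [ 449.4 -343.1   83. ] 113.7
worntop 0 255 (array([ 434.98148295, -340.44687415]), np.float64(20.12167796103047)) [ 434.8 -340.3  120.5] 126.7
worntop 1 253 (array([ 433.97889113, -339.84533993]), np.float64(19.83177452211061)) [ 434.7 -340.2  117.5] 121.4
knob 0 94 [526.1 107.7 165.5] [527.3 109.  159.3] top 174.56653786150667
tray 0 4047 ((502.9107666015625, -352.81549072265625), (163.16653442382812, 242.585693359375), 84.0103759765625)
table 0 ((539.7628784179688, 1.8754425048828125), (278.1864318847656, 388.9671936035156), 85.2635726928711) 51.39265033592437
knob 1 94 [530.9 105.3 159.5] [527.8 109.3 153.1] top 168.501219927189
tray 1 5298 ((489.2496337890625, -342.4492492675781), (157.37384033203125, 266.88348388671875), 83.93374633789062)
table 1 ((565.6195678710938, 0.7529449462890625), (278.7835998535156, 330.5278625488281), 85.13723754882812) 48.55011623223692
```

View pics/3.png

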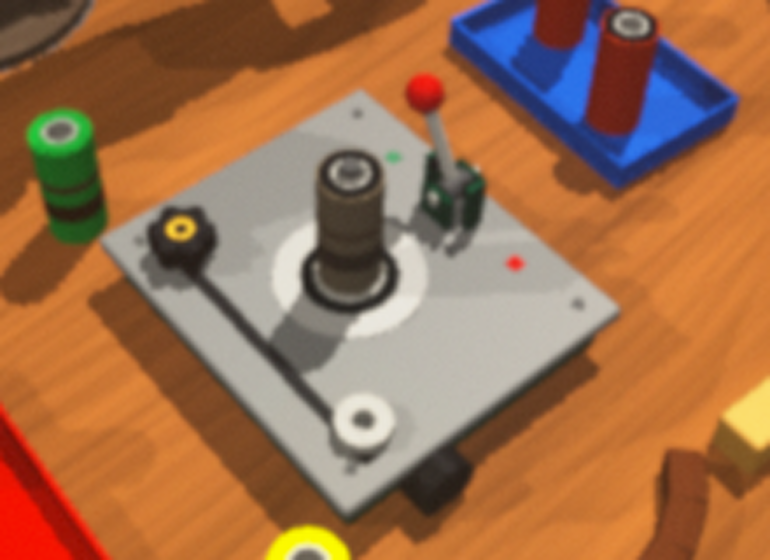

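The crop confirms it: the seized drum is at crop (350,230) with the spindle showing, and the knob is at (424,93), leaning to the front. Drum axis ≈ (559,-4), knob ≈ (527.5,109,153), sander yaw ≈ -0.085. I'll push the knob with shut fingers.

```bash
cat > go.py <<'E'
import sys
from h import *
from scipy.spatial.transform import Rotation as Ro
s=env.state();t=np.array([float(v) for v in sys.argv[1:4]])
R=Ro.from_euler("xyz",s["tcp_rot"]).as_matrix();yaw=s["tcp_rot"][2]
d=R.T@(t-s["eef_pos"])/1000
w=float(sys.argv[4]) if len(sys.argv)>4 else yaw
print("shift",d.round(4),"turn",round((yaw-w+np.pi)%(2*np.pi)-np.pi,3),"yaw",yaw.round(3),"j",s["joints"].round(2),"t",s["t"])
E
python3 go.py 477 113 214 3.057
python3 - <<'E'
from h import *
P=np.load("top.npy");I=cv2.imread("topimg.png");S=np.load("scene.npy");J=cv2.imread("sceneimg.png")
for Q,K in((P,I),(S,J)):
    h=cv2.cvtColor(K,cv2.COLOR_BGR2HSV);m=((h[...,0]<6)|(h[...,0]>174))&(h[...,1]>200)&(np.hypot(Q[...,0]-490,Q[...,1]+346)<180)
    for z0,z1 in((22,38),(0,12)):
        p=Q[m&(Q[...,2]>z0)&(Q[...,2]<z1)][:,:2]
        a=-.105;B=np.array([[np.cos(a),np.sin(a)],[-np.sin(a),np.cos(a)]]);q=p@B.T
        lo,hi=np.percentile(q,1,0),np.percentile(q,99,0);print(z0,len(p),hi-lo,((lo+hi)/2)@B)
E
```

```text
shift [-0.4313 -0.3918  0.0005] turn -0.178 yaw 2.879 j [ 1.2   0.49  1.56 -0.    1.09 -0.11] t 0.1
22 556 [236.52290056 150.34875115] [ 501.07374558 -346.73539296]
0 3018 [226.14206271 134.98347387] [ 503.89999668 -350.60593948]
22 646 [239.57877107 148.74651204] [ 501.50755209 -346.12257474]
0 4166 [235.14115534 138.80730303] [ 503.07505192 -345.44212499]
```

```bash
python3 -m pendant '[[[0,-0.036,-0.033,0,-0.06],[0,-0.072,-0.065,0,-0.12],[0,-0.108,-0.098,0,-0.178],[0,-0.144,-0.131,0,-0.178],[0,-0.18,-0.163,0,-0.178],[0,-0.216,-0.196,0,-0.178],[0,-0.252,-0.229,0,-0.178],[0,-0.288,-0.261,0,-0.178]]]'; python3 go.py 477 113 214 3.057
```

```text
t: 0.9
eef_pos: [373.2, 274.9, 214.6]
tcp_rot: [3.142, -0.0, 3.057]
ft_force: [0.8, 1.3, -0.3]
opening: 0.387
shift [-0.1171 -0.1525  0.0006] turn -0.0 yaw 3.057 j [ 0.49  0.26  1.94  0.    0.94 -0.99] t 0.9
```

```bash
python3 -m pendant '[[[0,-0.03,-0.038,0,0],[0,-0.06,-0.076,0,0],[0,-0.09,-0.114,0,0],[0,-0.11,-0.145,0,0],[0,-0.113,-0.149,0.025,0],[0,-0.113,-0.149,0.05,0],[0,-0.113,-0.149,0.076,0],[0,-0.113,-0.149,0.076,0]]]'; python3 go.py 545 107 137 3.057
python3 - <<'E'
from h import *
s=env.state();c=cam("wrist");a=cam("scene")
cv2.imwrite("pics/4.png",cv2.resize(np.hstack([c["image"],a["image"]]),(800,300)))
E
```

```text
t: 1.7
eef_pos: [471.2, 118.3, 136.2]
tcp_rot: [-3.141, -0.005, 3.056]
ft_force: [-0.6, 0.5, 0.2]
opening: 0.009
shift [-0.0745 -0.005  -0.0012] turn -0.001 yaw 3.056 j [ 0.11  0.41  1.98  0.    0.76 -1.38] t 1.7
```

View pics/4.png

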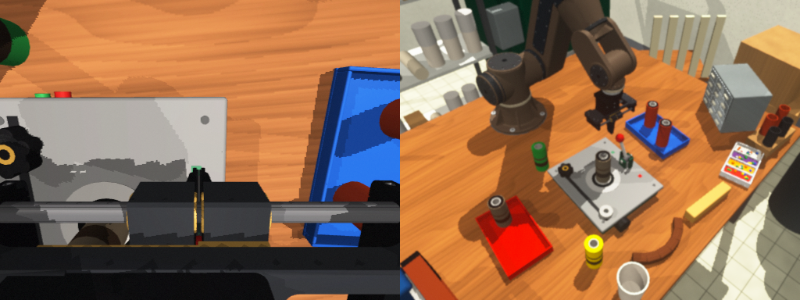

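```bash
python3 -m pendant '[[[0,-0.01,-0.005,0,0],[0,-0.02,-0.005,0,0],[0,-0.03,-0.005,0,0],[0,-0.038,-0.005,0,0],[0,-0.046,-0.005,0,0],[0,-0.054,-0.005,0,0],[0,-0.062,-0.005,0,0],[0,-0.07,-0.005,0,0]]]'; python3 -m pendant '[[[0,-0.006,0,0,0],[0,-0.012,0,0,0],[0,-0.018,0,0,0],[0,-0.022,0,0,0],[0,-0.022,0,0,0],[0,-0.022,0,0,0],[0,-0.022,0,0,0],[0,-0.022,0,0,0]]]'
cat > knob.py <<'E'
from h import *
a=cam("scene");J=a["image"];Q=world(a);h=cv2.cvtColor(J,cv2.COLOR_BGR2HSV)
m=((h[...,0]<8)|(h[...,0]>172))&(h[...,1]>150)&(np.hypot(Q[...,0]-568,Q[...,1]-106)<70)&(Q[...,2]>120)
p=Q[m];print("knob surf n",len(p),np.median(p,0).round(1) if len(p) else "", "t",env.state()["t"])
E
python3 knob.py
```

```text
t: 2.6
eef_pos: [542.6, 107.8, 139.0]
tcp_rot: [3.141, -0.0, 3.057]
ft_force: [-3.0, 0.1, 1.4]
opening: 0.0
t: 3.4
eef_pos: [563.7, 105.9, 138.7]
tcp_rot: [3.141, 0.0, 3.057]
ft_force: [-0.5, -0.2, 0.8]
opening: 0.006
knob surf n 98 [613.4  97.9 159.5] t 3.45
```

Knob is at the braked stop (expected centre about 609,102). Next, over to the drum.

```bash
python3 go.py 559 -3.5 225 3.057; python3 -m pendant '[[[0,0,0,-0.03,0],[0,0,0,-0.06,0],[0.3,0,-0.02,-0.087,0],[1,0,-0.05,-0.087,0],[1,0,-0.08,-0.087,0],[1,-0.002,-0.1,-0.087,0],[1,-0.0045,-0.109,-0.087,0],[1,-0.0045,-0.109,-0.087,0]]]';  python3 go.py 559 -3.5 126 3.057
```

```text
shift [-0.0045 -0.1095 -0.0863] turn -0.0 yaw 3.057 j [ 0.07  0.51  1.77  0.    0.87 -1.42] t 3.45
t: 4.25
eef_pos: [559.4, -3.8, 225.6]
tcp_rot: [3.142, 0.0, 3.055]
ft_force: [0.2, 1.3, 0.3]
opening: 0.457
shift [0.0004 0.0003 0.0996] turn -0.002 yaw 3.055 j [-0.12  0.39  1.71  0.    1.05 -1.61] t 4.25
```

```bash
python3 -m pendant '[[[1,0,0,0,0],[1,0,0,0,0],[1,0,0,0,0],[1,0,0,0,0],[1,0,0,0,0],[1,0,0,0,0],[1,0,0,0.015,0],[1,0,0,0.03,0]]]'; python3 -m pendant '[[[1,0,0,0.02,0],[1,0,0,0.04,0],[1,0,0,0.06,0],[1,0,0,0.07,0],[1,0,0,0.07,0],[0.3,0,0,0.07,0],[0.3,0,0,0.07,0],[0.3,0,0,0.07,0]]]'; python3 go.py 559 -3.5 126 3.057
python3 - <<'E'
from h import *
a=cam("scene");cv2.imwrite("pics/5.png",cv2.resize(a["image"][120:320,150:420],(800,592)))
E
```

```text
t: 5.05
eef_pos: [559.3, -3.1, 195.6]
tcp_rot: [3.142, 0.001, 3.057]
ft_force: [0.3, -0.3, 0.1]
opening: 0.996
t: 5.85
eef_pos: [559.4, -3.1, 126.4]
tcp_rot: [3.142, 0.001, 3.057]
ft_force: [-0.5, -0.1, 0.6]
opening: 0.804
shift [ 0.0004 -0.0004  0.0004] turn -0.0 yaw 3.057 j [-0.12  0.51  1.82  0.    0.82 -1.61] t 5.85
```

View pics/5.png

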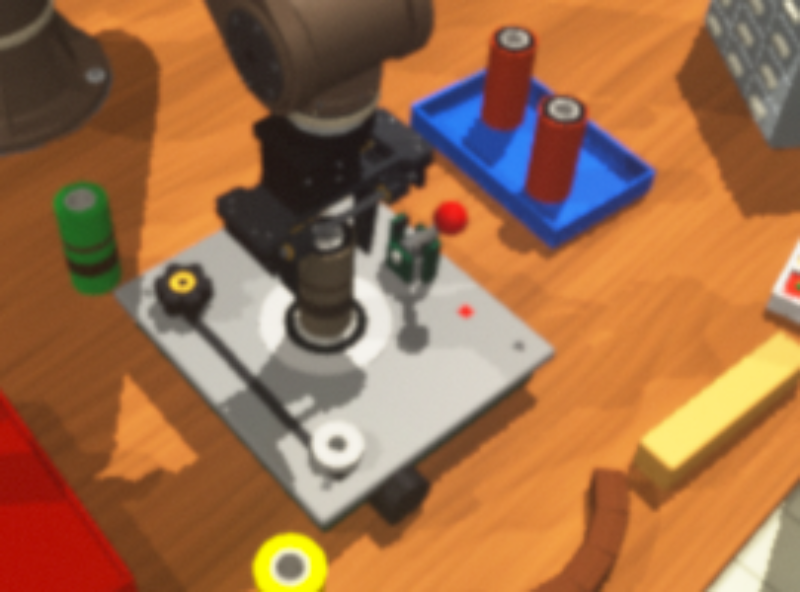

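Fingers straddle the drum at (328,270), and the lever leans back with its knob at (450,217). Gripping.

```bash
python3 -m pendant '[[[0,0,0,0,0],[0,0,0,0,0],[0,0,0,0,0],[0,0,0,0,0],[0,0,0,0,0],[0,0,0,0,0],[0,0,0,0,0],[0,0,0,0,0]]]'; python3 -m pendant '[[[0,0,0,0,0.08],[0,0,0,0,0.16],[0,0,0,-0.0005,0.24],[0,0,0,-0.001,0.32],[0,0,0,-0.0013,0.4],[0,0,0,-0.0015,0.48],[0,0,0,-0.0015,0.5],[0,0,0,-0.0015,0.5]]]'; python3 go.py 559 -3.5 126 3.057; python3 -c "
from cell import env;print(env.state()['moment'])"
```

```text
t: 6.7
eef_pos: [559.2, -2.8, 125.8]
tcp_rot: [3.141, 0.0, 3.057]
ft_force: [0.4, 5.4, 4.3]
opening: 0.546
t: 7.5
eef_pos: [559.1, -3.0, 126.7]
tcp_rot: [-3.142, -0.0, 2.558]
ft_force: [1.2, 3.0, -4.1]
opening: 0.545
shift [-0.0002 -0.0004  0.0007] turn -0.499 yaw 2.558 j [-0.12  0.5   1.82  0.    0.82 -1.11] t 7.5
[ 0.7086059  -0.39238076  0.02659235]
```

```bash
python3 -m pendant '[[[0,0,0,-0.001,-0.14],[0,0,0,-0.0015,-0.28],[0,0,0,-0.002,-0.42],[0,0,0,-0.0025,-0.56],[0,0,0,-0.003,-0.7],[0,0,0,-0.0035,-0.84],[0,0,0,-0.004,-0.98],[0,0,0,-0.004,-0.98]]]'; python3 -c "
from cell import env;s=env.state();print(s['moment'],s['ft_force'],s['eef_pos'])"
```

```text
t: 8.3
eef_pos: [559.0, -2.7, 130.9]
tcp_rot: [3.141, 0.0, -2.74]
ft_force: [2.3, 5.6, -4.4]
opening: 0.545
[ 1.42070183 -0.44655344  0.05013592] [ 2.34541873  5.60427861 -4.42179989] [559.02561514  -2.6904565  130.91959959]
```

```bash
cat > dt.py <<'E'
from h import *
def prof(Q):
    x=Q[...,0]-559;y=Q[...,1]+3.5;r=np.hypot(x,y);m=(r>12)&(r<24)&(x>0)&(np.abs(y)<14)&(Q[...,2]>162)&(Q[...,2]<250)
    z=Q[...,2][m];return len(z),np.percentile(z,[10,25,50,75]).round(1) if len(z) else 0
print("before",prof(np.load("scene.npy")))
a=cam("scene");print("now",prof(world(a)),env.state()["t"])
import sys
if len(sys.argv)>1: cv2.imwrite(sys.argv[1],cv2.resize(a["image"][160:260,220:340],(720,600),interpolation=cv2.INTER_CUBIC))
E
python3 dt.py pics/6.png
```

```text
before (52, array([166.6, 167.4, 168.5, 169.4]))
now (8, array([164.1, 165.2, 169. , 185. ])) 8.35
```

View pics/6.png

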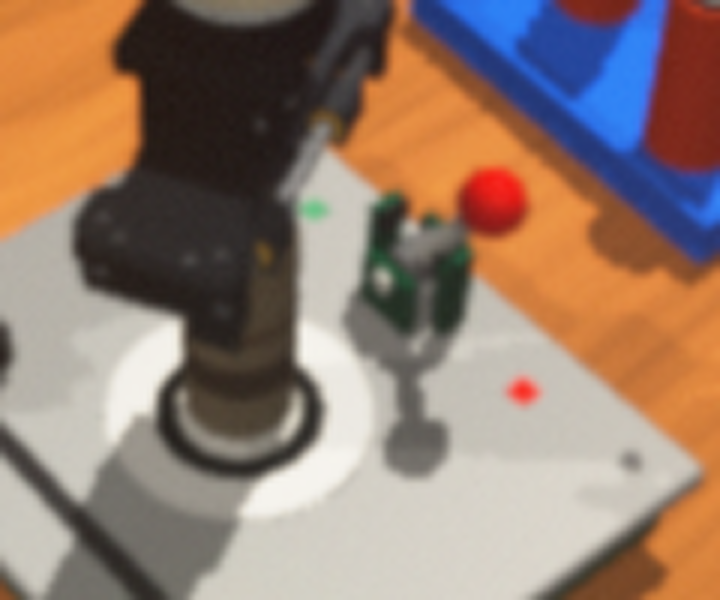

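```bash
python3 -m pendant '[[[0,0,0,-0.0005,0.14],[0,0,0,-0.001,0.28],[0,0,0,-0.0015,0.42],[0,0,0,-0.002,0.56],[0,0,0,-0.0025,0.7],[0,0,0,-0.003,0.84],[0,0,0,-0.0035,0.98],[0,0,0,-0.004,1.12]]]'; python3 -c "
from cell import env;s=env.state();print(s['moment'],s['ft_force'],s['eef_pos'],s['joints'][5],s['qvel'][5])"; python3 -m pendant '[[[0,0,0,-0.0005,-0.14],[0,0,0,-0.001,-0.28],[0,0,0,-0.0015,-0.42],[0,0,0,-0.002,-0.56],[0,0,0,-0.0025,-0.7],[0,0,0,-0.003,-0.84],[0,0,0,-0.0035,-0.98],[0,0,0,-0.004,-1.12]]]'; python3 -c "
from cell import env;s=env.state();print(s['moment'],s['ft_force'],s['eef_pos'],s['joints'][5],s['qvel'][5])"
python3 - <<'E'
from h import *
a=cam("scene")["image"];b=cv2.imread("sceneimg.png")
cv2.imwrite("pics/7.png",cv2.resize(np.hstack([b[160:250,225:295],a[160:250,225:295]]),(800,514),interpolation=cv2.INTER_CUBIC))
E
```

```text
t: 9.15
eef_pos: [559.0, -3.1, 134.9]
tcp_rot: [-3.141, -0.0, 2.413]
ft_force: [1.9, 1.8, -5.2]
opening: 0.541
[ 0.59817134 -0.33411009  0.06333712] [ 1.8830756   1.78735455 -5.22724406] [558.97683066  -3.07415178 134.85838117] -0.9661238254574788 1.390520020457571
t: 9.95
eef_pos: [559.3, -3.0, 139.4]
tcp_rot: [-3.142, 0.001, -2.739]
ft_force: [1.1, 3.1, -0.5]
opening: 0.545
[ 0.86839542 -0.3928537  -0.0069926 ] [ 1.05216261  3.12280621 -0.50064306] [559.31039596  -3.04242897 139.4084326 ] -2.0975635749822565 -1.3927040299698599
```

View pics/7.png

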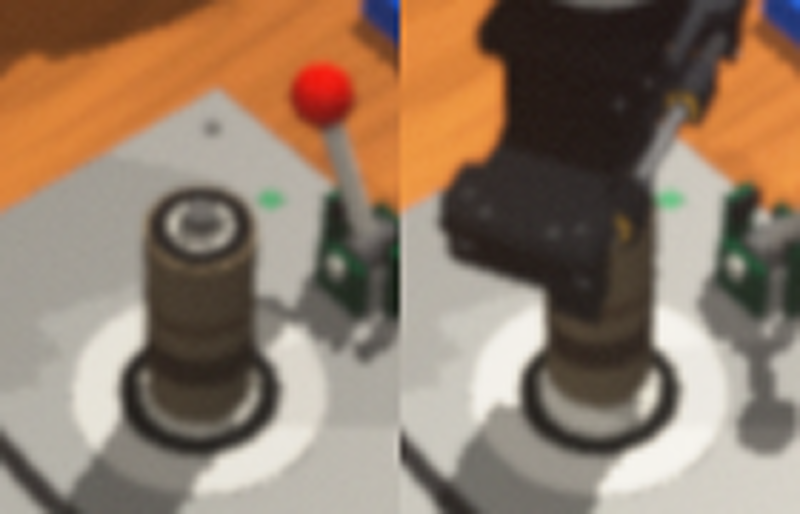

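Drum base has risen (row 420 → 405, roughly 9–13 mm). Another to-and-fro, then I'll lift gently.

```bash
python3 -m pendant '[[[0,0,0,-0.0005,0.14],[0,0,0,-0.001,0.28],[0,0,0,-0.0015,0.42],[0,0,0,-0.002,0.56],[0,0,0,-0.0025,0.7],[0,0,0,-0.003,0.84],[0,0,0,-0.0035,0.98],[0,0,0,-0.004,1.12]]]'; python3 -c "
from cell import env;s=env.state();print(s['moment'],s['ft_force'])";python3 -m pendant '[[[0,0,0,-0.0005,-0.14],[0,0,0,-0.001,-0.28],[0,0,0,-0.0015,-0.42],[0,0,0,-0.002,-0.56],[0,0,0,-0.0025,-0.6],[0,0,0,-0.006,-0.6],[0,0,0,-0.01,-0.6],[0,0,0,-0.014,-0.6]]]'; python3 -c "
from cell import env;s=env.state();print(s['moment'],s['ft_force'],s['eef_pos'])"
cat > bot.py <<'E'
from h import *
# lowest visible drum row at its centre columns: brown->pale change
a=cam("scene")["image"];b=cv2.imread("sceneimg.png")
for n,i in(("before",b),("now",a)):
    g=cv2.cvtColor(i,cv2.COLOR_BGR2GRAY)[205:245,258:263].mean(1);print(n,g.round().astype(int))
E
python3 bot.py
```

```text
t: 10.8
eef_pos: [558.6, -3.4, 142.7]
tcp_rot: [-3.14, -0.001, 2.41]
ft_force: [-0.0, 0.9, -4.9]
opening: 0.544
[ 0.01102075 -0.02009562 -0.01849865] [-0.0296098   0.9074816  -4.87833535]
t: 11.6
eef_pos: [559.0, -3.2, 157.4]
tcp_rot: [-3.141, -0.0, 3.015]
ft_force: [-0.0, -0.7, -3.8]
opening: 0.545
[ 0.07492951 -0.01650954  0.01433677] [-1.16128096e-03 -7.15037820e-01 -3.82282933e+00] [559.00939758  -3.22353563 157.44228012]
before [ 55  70  76  67  61  61  60  61  61  61  60  58  53  51  56  60  60  55
  45  40  39  40  47  58  61  61  61  63  75 100 110  82  45  44  82 128
 151 174 195 204]
now [ 66  65  65  63  55  54  59  66  67  63  52  45  42  42  46  57  66  68
  68  69  69  70  71  77 104 138 151 153 153 150 133  95  52  50  97 152
 174 173 163 157]
```

The drum is free: the load is only its weight (~4 N). Drawing it off.

```bash
python3 -m pendant '[[[0,0,0,-0.01,0],[0,0,0,-0.026,0],[0,0,0,-0.044,0],[0,0,0,-0.062,0],[0,0,0,-0.08,0],[0,0,0,-0.098,0],[0,0,0,-0.116,0],[0,0,0,-0.134,0]]]'; python3 go.py 556 -352 292 3.036
python3 - <<'E'
from h import *
a=cam("scene");cv2.imwrite("pics/8.png",cv2.resize(a["image"][60:300,150:400],(624,600)))
E
```

```text
t: 12.45
eef_pos: [558.9, -3.1, 292.6]
tcp_rot: [-3.142, 0.0, 3.016]
ft_force: [0.4, -0.3, -4.5]
opening: 0.546
shift [-0.0407 -0.3465  0.0006] turn -0.02 yaw 3.016 j [-0.12  0.32  1.62 -0.    1.2  -1.57] t 12.45
```

View pics/8.png

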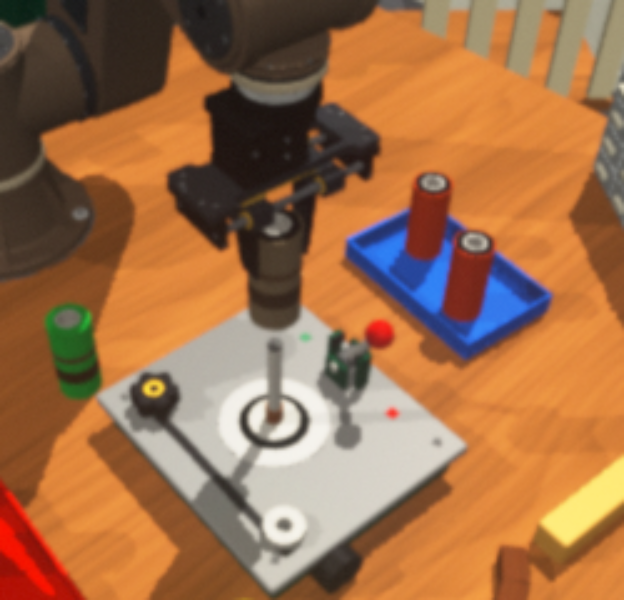

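The drum hangs clear of the bare spindle. Carrying it over the red tray at constant height.

```bash
python3 -m pendant '[[[0,-0.004,-0.03,0,0],[0,-0.008,-0.07,0,0],[0,-0.013,-0.115,0,0],[0,-0.019,-0.16,0,0],[0,-0.024,-0.205,0,0],[0,-0.029,-0.25,0,0],[0,-0.034,-0.295,0,-0.02],[0,-0.038,-0.325,0,-0.02]]]'; python3 -m pendant '[[[0,-0.002,-0.015,0,0],[0,-0.003,-0.0215,0,0],[0,-0.003,-0.0215,0,0],[0,-0.003,-0.0215,0.02,0],[0,-0.003,-0.0215,0.04,0],[0,-0.003,-0.0215,0.06,0],[0,-0.003,-0.0215,0.08,0],[0,-0.003,-0.0215,0.08,0]]]'
cat > hang.py <<'E'
from h import *
for n in("scene","top"):
    c=cam(n);Q=world(c);s=env.state();e=s["eef_pos"]
    m=(np.hypot(Q[...,0]-e[0],Q[...,1]-e[1])<29)&(Q[...,2]>12)&(Q[...,2]<e[2]+60)
    p=Q[m];k=p[:,2]<e[2]-8
    q=p[k];print(n,len(q),"z pct",np.percentile(p[:,2],[.5,2,5,95,99]).round(1),"tcp",e.round(1))
    for lo,hi in((-70,-45),(-45,-10)):
        r=q[(q[:,2]-e[2]>lo)&(q[:,2]-e[2]<hi)]
        if len(r)>10:
            from scipy.optimize import least_squares
            print(lo,len(r),least_squares(lambda x:np.hypot(r[:,0]-x[0],r[:,1]-x[1])-26,e[:2],loss="soft_l1").x.round(1))
E
python3 hang.py; python3 go.py 556 -352 212
```

```text
t: 13.3
eef_pos: [555.6, -333.2, 290.8]
tcp_rot: [-3.141, -0.0, 3.036]
ft_force: [0.3, 0.2, -4.0]
opening: 0.546
t: 14.1
eef_pos: [556.6, -349.7, 208.9]
tcp_rot: [3.139, -0.004, 3.038]
ft_force: [0.2, -0.3, -4.6]
opening: 0.546
scene 425 z pct [138.8 142.1 147.6 252.7 254.3] tcp [ 557.2 -350.4  210.7]
-70 158 [ 554.7 -348.8]
-45 235 [ 555. -349.]
top 3 z pct [ 12.2  12.3  12.3 132.9 143.5] tcp [ 557.6 -351.   211.9]
shift [ 0.0015 -0.0012 -0.0001] turn 0.0 yaw 3.038 j [-0.66  0.54  1.47  0.    1.13 -2.13] t 14.2
```

```bash
python3 -m pendant '[[[0,0,0,0.018,0],[0,0,0,0.036,0],[0,0,0,0.054,0],[0,0,0,0.072,0],[0,0,0,0.09,0],[0,0,0,0.105,0],[0,0,0,0.116,0],[0,0,0,0.122,0]]]'; python3 -m pendant '[[[0,0,0,0,0],[0,0,0,0.001,0],[0,0,0,0.0015,0],[0,0,0,0.002,0],[0,0,0,0.0025,0],[0,0,0,0.003,0],[0,0,0,0.0035,0],[0,0,0,0.0035,0]]]'; python3 hang.py
```

```text
t: 15.0
eef_pos: [557.3, -351.9, 88.7]
tcp_rot: [3.141, 0.0, 3.037]
ft_force: [-0.2, 0.1, -3.9]
opening: 0.545
t: 15.8
eef_pos: [557.1, -352.0, 85.5]
tcp_rot: [3.141, -0.0, 3.037]
ft_force: [-1.1, -0.8, -4.6]
opening: 0.547
scene 301 z pct [ 16.5  18.9  24.3 129.7 131.6] tcp [ 557.1 -352.    85.5]
-70 118 [ 555.3 -351.4]
-45 175 [ 555.6 -351.3]Traceback (most recent call last):
  File "hang.py", line 6, in <module>
    q=p[k];print(n,len(q),"z pct",np.percentile(p[:,2],[.5,2,5,95,99]).round(1),"tcp",e.round(1))
                                  ~~~~~~~~~~~~~^^^^^^^^^^^^^^^^^^^^^^^
    return _quantile_unchecked(
        a, q, axis, out, overwrite_input, method, keepdims, weights)
    return _ureduce(a,
                    func=_quantile_ureduce_func,
    ...<5 lines>...
                    overwrite_input=overwrite_input,
                    method=method)
    r = func(a, **kwargs)
    result = _quantile(arr,
                       quantiles=q,
    ...<2 lines>...
                       out=out,
                       weights=wgt)
    slices_having_nans = np.isnan(arr[-1, ...])
                                  ~~~^^^^^^^^^
IndexError: index -1 is out of bounds for axis 0 with size 0
```

```bash
python3 -m pendant '[[[0,0,0,0.0005,0],[0,0,0,0.001,0],[0,0,0,0.0015,0],[0,0,0,0.002,0],[0,0,0,0.0025,0],[0,0,0,0.003,0],[0,0,0,0.0035,0],[0,0,0,0.004,0]]]'; python3 -m pendant '[[[0,0,0,0,0],[0,0,0,0.0005,0],[0,0,0,0.0005,0],[0,0,0,0.001,0],[0,0,0,0.001,0],[0,0,0,0.0015,0],[0,0,0,0.0015,0],[0,0,0,0.0015,0]]]'
```

```text
t: 16.7
eef_pos: [557.1, -352.0, 81.5]
tcp_rot: [3.141, 0.0, 3.037]
ft_force: [0.2, 0.1, -4.4]
opening: 0.542
t: 17.5
eef_pos: [557.1, -352.0, 80.1]
tcp_rot: [3.142, 0.0, 3.037]
ft_force: [0.7, -0.1, -5.0]
opening: 0.55
```

```bash
python3 -m pendant '[[[0,0,0,0.0003,0],[0,0,0,0.0006,0],[0,0,0,0.0009,0],[0,0,0,0.0012,0],[0,0,0,0.0015,0],[0,0,0,0.0018,0],[0,0,0,0.002,0],[0,0,0,0.002,0]]]';  python3 -m pendant '[[[0,0,0,0.0003,0],[0,0,0,0.0003,0],[0,0,0,0.0006,0],[0,0,0,0.0006,0],[0,0,0,0.001,0],[0,0,0,0.001,0],[0,0,0,0.001,0],[0,0,0,0.001,0]]]'
```

```text
t: 18.3
eef_pos: [557.1, -352.0, 78.0]
tcp_rot: [3.141, -0.0, 3.037]
ft_force: [-1.1, 0.0, -5.1]
opening: 0.543
t: 19.1
eef_pos: [557.1, -352.0, 77.1]
tcp_rot: [3.142, 0.0, 3.037]
ft_force: [0.2, 1.0, -4.4]
opening: 0.546
```

```bash
python3 -m pendant '[[[0,0,0,0.0003,0],[0,0,0,0.0005,0],[0,0,0,0.0007,0],[0,0,0,0.0009,0],[0,0,0,0.0011,0],[0,0,0,0.0013,0],[0,0,0,0.0015,0],[0,0,0,0.0015,0]]]';  python3 -m pendant '[[[0,0,0,0.0003,0],[0,0,0,0.0003,0],[0,0,0,0.0006,0],[0,0,0,0.0006,0],[0,0,0,0.001,0],[0,0,0,0.001,0],[0,0,0,0.001,0],[0,0,0,0.001,0]]]'
```

```text
t: 19.9
eef_pos: [557.1, -352.0, 75.6]
tcp_rot: [3.141, -0.0, 3.037]
ft_force: [-0.5, 1.1, -3.8]
opening: 0.543
t: 20.7
eef_pos: [557.2, -352.0, 74.9]
tcp_rot: [-3.142, 0.0, 3.037]
ft_force: [-1.1, 1.9, 0.6]
opening: 0.545
```

Contact: the drum's weight has come off the wrist (-4.4 → +0.6 N). Releasing, then rising.

```bash
python3 -m pendant '[[[0.6,0,0,0,0],[0.6,0,0,0,0],[0.7,0,0,0,0],[0.8,0,0,0,0],[1,0,0,0,0],[1,0,0,0,0],[1,0,0,0,0],[1,0,0,0,0]]]'; python3 -m pendant '[[[1,0,0,-0.005,0],[1,0,0,-0.02,0],[1,0,0,-0.04,0],[1,0,0,-0.06,0],[1,0,0,-0.085,0],[1,0,0,-0.11,0],[1,0,0,-0.135,0],[1,0,0,-0.15,0]]]'; python3 go.py 660 98 225 3.057
python3 - <<'E'
from h import *
a=cam("scene");cv2.imwrite("pics/9.png",cv2.resize(a["image"][200:384,60:330],(800,545)))
E
```

```text
t: 21.5
eef_pos: [557.1, -352.0, 74.6]
tcp_rot: [3.141, 0.0, 3.037]
ft_force: [0.2, 0.7, 0.7]
opening: 0.986
t: 22.3
eef_pos: [557.4, -352.2, 228.2]
tcp_rot: [-3.14, 0.003, 3.037]
ft_force: [-0.3, 0.7, -0.7]
opening: 0.998
shift [-0.0549  0.4584  0.0026] turn -0.02 yaw 3.037 j [-0.66  0.53  1.45  0.    1.16 -2.13] t 22.3
```

View pics/9.png

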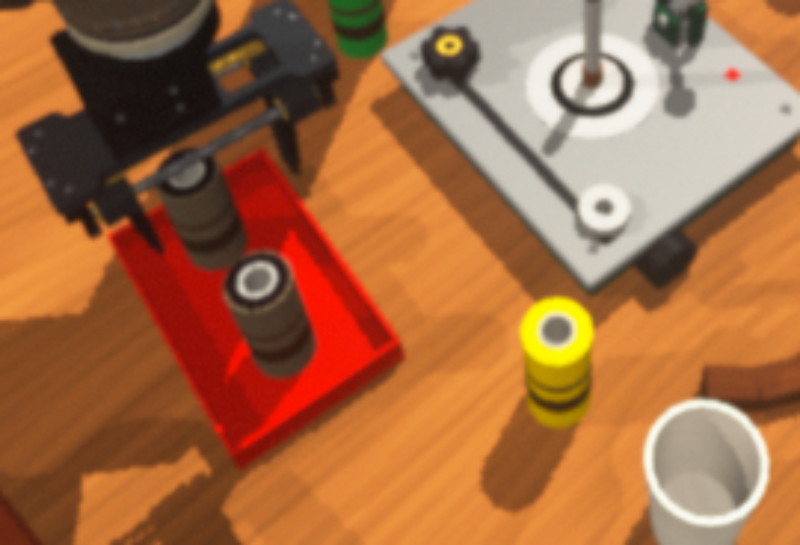

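The drum stands upright at (270,315), beside the other worn drum at (200,205). Now back to the lever, from behind.

```bash
python3 -m pendant '[[[0,-0.005,0.04,0,0],[0,-0.01,0.085,0,0],[0,-0.016,0.13,0,0],[0,-0.022,0.175,0,0],[0,-0.028,0.22,0,-0.02],[0,-0.034,0.265,0,-0.02],[0,-0.04,0.31,0,-0.02],[0,-0.044,0.34,0,-0.02]]]'; python3 -m pendant '[[[0,-0.004,0.04,0,0],[0,-0.008,0.08,0,0],[0,-0.011,0.118,0,0],[0,-0.011,0.118,0,0],[0,-0.011,0.118,0.03,0],[0,-0.011,0.118,0.06,0],[0,-0.011,0.118,0.088,0],[0,-0.011,0.118,0.088,0]]]'; python3 go.py 660 98 137 3.057; python3 knob.py
```

```text
t: 23.15
eef_pos: [636.6, -15.6, 225.2]
tcp_rot: [3.141, 0.001, 3.058]
ft_force: [0.4, -0.7, -1.3]
opening: 0.382
t: 23.95
eef_pos: [655.7, 97.3, 133.5]
tcp_rot: [-3.141, -0.006, 3.056]
ft_force: [-0.4, -0.4, -0.3]
opening: 0.004
shift [-0.0043  0.001  -0.0035] turn -0.001 yaw 3.056 j [ 0.05  0.63  1.54 -0.    0.98 -1.44] t 23.95
knob surf n 0  t 24.0
```

```bash
python3 -m pendant '[[[0,0.01,0,0,0],[0,0.02,0,0,0],[0,0.03,0,0,0],[0,0.038,0,0,0],[0,0.046,0,0,0],[0,0.054,0,0,0],[0,0.062,0,0,0],[0,0.07,0,0,0]]]'; python3 -m pendant '[[[0,0.007,0,0,0],[0,0.014,0,0,0],[0,0.021,0,0,0],[0,0.021,0,0,0],[0,0.021,0,0,0],[0,0.015,0,-0.01,0],[0,0.015,0,-0.04,0],[0,0.015,0,-0.08,0]]]'; python3 -m pendant '[[[0.2,0,0,-0.03,0],[0.2,0,0,-0.06,0],[0.2,0.03,0.03,-0.06,0],[0.2,0.06,0.06,-0.06,0],[0.2,0.09,0.09,-0.06,0],[0.2,0.12,0.12,-0.06,0],[0.2,0.14,0.14,-0.06,0],[0.2,0.14,0.14,-0.06,0]]]'; python3 knob.py
python3 - <<'E'
from h import *
a=cam("scene");b=cam("top");P=world(b);S=world(a)
cv2.imwrite("pics/10.png",cv2.resize(np.hstack([a["image"],b["image"]]),(800,300)))
print(env.state())
def circ(p):
    A=np.c_[2*p[:,:2],np.ones(len(p))];s=np.linalg.lstsq(A,(p[:,:2]**2).sum(1),rcond=None)[0];return s[:2].round(1)
for n,Q in(("top",P),("scene",S)):
  for c in((556,-351),(434.5,-340)):
    m=(np.hypot(Q[...,0]-c[0],Q[...,1]-c[1])<35)&(Q[...,2]>112)&(Q[...,2]<130);p=Q[m];print(n,len(p),circ(p),np.median(p[:,2]).round(1))
E
```

```text
t: 24.8
eef_pos: [587.3, 104.2, 138.0]
tcp_rot: [3.141, 0.002, 3.057]
ft_force: [1.6, -0.0, 0.3]
opening: 0.005
t: 25.6
eef_pos: [572.8, 105.1, 216.8]
tcp_rot: [-3.141, -0.003, 3.057]
ft_force: [0.4, -0.3, 0.4]
opening: 0.006
t: 26.4
eef_pos: [443.7, 258.9, 277.7]
tcp_rot: [3.141, 0.001, 3.06]
ft_force: [0.2, 0.3, -0.4]
opening: 0.2
knob surf n 93 [531.6 104.3 160. ] t 26.45
{'t': 26.55, 'joints': array([ 3.94003873e-01,  2.69038691e-01,  1.73984531e+00, -9.31850633e-05,
        1.13189848e+00, -1.09217908e+00]), 'qvel': array([-0.01717848,  0.00572549,  0.00417689, -0.00022506, -0.00407691,
        0.00284913]), 'tau': array([ 1.16266899e+00, -4.69511211e+01, -2.63610238e+01,  4.23217868e-02,
        1.17250714e-01,  3.00466153e-02]), 'eef_pos': array([445.72470534, 256.65039052, 277.14552408]), 'tcp_rot': array([3.14129443e+00, 7.57999096e-04, 3.05701873e+00]), 'ft_force': array([-0.71870633, -1.46755918, -0.01197596]), 'moment': array([-0.02176562, -0.02515662, -0.0533607 ]), 'opening': 0.20075384765928592}
top 255 [ 557.5 -351.9] 120.4
top 263 [ 434.8 -340.3] 120.4
scene 345 [ 557.2 -351.6] 117.5
scene 286 [ 434.9 -339.8] 117.1
```

View pics/10.png

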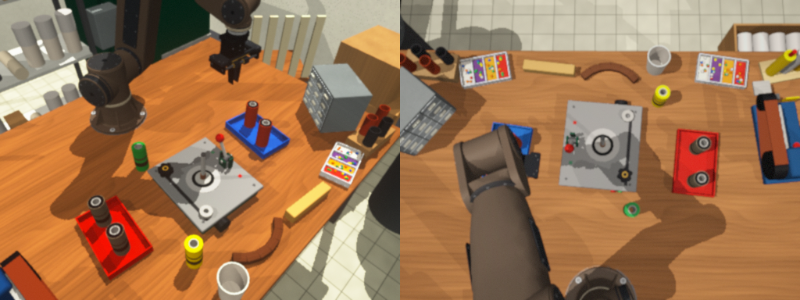

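Both worn drums stand in the tray, tops at the same height. The knob is back at its first stop (surface 531.6,104.3 against 530.9,105.3 before), and nothing touches the robot.

```bash
python3 -c "
from cell import env;print(env.job_done())"
```

```text
the job is handed in; nothing more can be done
None
```

The job is done and handed in at about 26.6 s of the 72 s limit. I threw the brake to its back stop, then worked the drum loose with five twisting strokes of 0.5 to 1.1 rad under a light pull. I drew it off and set it on the red tray floor until its weight came off the wrist, then let go. Last, I snapped the lever back to its front stop and moved the arm clear.

**Last checks:**
- **Drum:** it stands upright at about (557, -352). Its top is at the same height as the other worn drum's, which is still where it was at (435, -340).
- **Brake:** the knob is within about 1 mm of where it started.
- **Other parts:** in the last pictures the nut, washer and fresh drums look unmoved; I did not measure them.

**What disagreed:**
- **Possible slip:** the drum seemed to rise about 4 to 7 mm less than the fingers while twisting, which suggested the pads were slipping. Floor contact came at about the height expected with 5 mm of slip or less.
- **Low readings:** the pull and torque I read during the strokes were well below the 15 to 25 N and 0.7 N m given, yet the drum came free.
- **Missed reading:** I could not see the knob just before the return push because the arm hid it. It showed clearly once the arm was away.

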